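# Press-test the pointed-oval seal matrix

## Task

Test the spring bed of the pointed-oval bronze seal matrix: with the fingertips press straight down lightly on its face until it has sunk a few millimetres, and keep it down for about a second. Then let it rise again and draw the hand well clear of it, about 12 cm away. Do not grip or lift it, and leave alone the round and square matrices with their vises, the pot, the loupe, the calipers and the wax stick.

Things in the scene. Friction and masses are not known exactly. Their poses are not given: they have to be found in the camera images.
- matrix_oval: The one to press: bronze seal matrix, flat pointed-oval (almond) face 64 mm long along own y, 38 mm wide along own x, 10 mm thick, on a stem between the jaws of vise_oval. Origin: centre of the upper face, 90 mm above the shelf at rest; z up. It slides only vertically on a spring of about 1 N per mm, sinks at most 8 mm, rises back by itself and could be pulled up 10 mm.
- matrix_round: Bronze matrix with a round face, 46 mm in diameter, in vise_round. Sprung like the pointed-oval one; leave alone. Origin: centre of its upper face, 90 mm above the shelf; axes parallel to its vise's.
- matrix_square: Bronze matrix with a square face, 42 x 42 mm, in vise_square. Sprung like the pointed-oval one; leave alone. Origin: centre of its upper face, 90 mm above the shelf; axes parallel to its vise's.
- vise_oval: Small green vise bolted down: base plate 80 x 64 mm, jaw tops 68 mm above the shelf; its screw with a 58 mm cross bar reaches 78 mm from the middle to own -x, 53 mm up. Origin: middle of the underside; z up, yaw up to 0.5 rad either way. Holds the pointed-oval matrix. The three vises are alike, in a row in any order, at least 120 mm apart centre to centre.
- vise_round: Small green vise bolted down: base plate 80 x 64 mm, jaw tops 68 mm above the shelf; its screw with a 58 mm cross bar reaches 78 mm from the middle to own -x, 53 mm up. Origin: middle of the underside; z up, yaw up to 0.5 rad either way. Holds the round matrix; leave alone.
- vise_square: Small green vise bolted down: base plate 80 x 64 mm, jaw tops 68 mm above the shelf; its screw with a 58 mm cross bar reaches 78 mm from the middle to own -x, 53 mm up. Origin: middle of the underside; z up, yaw up to 0.5 rad either way. Holds the square matrix; leave alone.
- pot: Loose white ceramic pot, 76 mm across the rim, 60 mm high, beyond the vises. Origin: centre of its underside.
- loupe: Loose hand loupe lying flat beyond the vises: glass disc 61 mm across its steel rim with a 60 mm wooden handle along its own +y, 8 mm thick. Origin: under the centre of the lens.
- calipers: Loose brass sliding calipers lying flat on the robot's side of the vises, 130 mm long along own y, jaws reaching 43 mm to own +x, 13 mm high at most. Origin: under the middle of the beam.
- wax_stick: Loose red sealing-wax stick, 11 x 90 x 11 mm, lying along own y on the robot's side of the vises. Origin: under its middle.
There are look-alikes about, which are no part of the job. What is shaped like the vise_oval but orange is not meant.

How it is judged:
By the outcome, as a careful person would: the job done as asked, in the order asked, and still so for the second after the job is handed in, with the robot touching nothing.
It also fails if it takes over 35 s, if anything falls off the work surface, if the arm or the gripper's body presses on something with over 40 N, if the wrist force passes 120 N, or if a joint passes its speed limit or range.

## Robot

A 6-joint arm with a two-finger parallel gripper is mounted at the origin on the work surface. World frame = base frame: x ahead of the robot, y to its left, z up, the work surface at z = 0. Lengths are in m, angles in degrees, forces in N, time in s.
With the tool pointing down it reaches from about 0.375 to 0.9 m from the base axis. Payload 3.1 kg.
Tool frame: the origin (TCP) lies where the fingers leave the gripper's body, on its centre line; the fingertips stand 70 mm ahead of it and the grasp point (between the pads) lies 51 mm ahead of it; z points along the fingers, y is the line along which they close (so a half turn about z gives the same grasp; the last joint's range is limited). The gripper opens to 87 mm and grips with 3 to 60 N. Pads are 19 mm wide; open, the fingers measure 117 mm over their backs; the gripper's body (75 mm by 190 mm) begins 51 mm behind the grasp point.
Start: joints at [-75.774, 30.224, 82.088, -0, 67.689, -10.227], TCP at [0.259, -0.569, 0.292] pointing down, gripper open.
Joint ranges: [-176.69, 176.69], [-43.24, 126.21], [12.49, 139.97], [-82, 262], [0, 151.66], [-163.58, 163.58]. Speed limits (degrees/s): [159.86, 159.86, 180, 180, 180, 180].

## Interface

Orientations are given as a 3x3 rotation matrix whose columns are the frame's x, y, z axes.
In Python, from rig import readout, capture, calibration, bot, look_for gives the robot as it stands. The module is installed in compiled form; this text tells all that it offers.
- The arm moves only by the shell command python3 -m pendant 'ROWS'. ROWS is JSON, a list of rows, each a list of 7 numbers: the shift along the tool's x, y, z normalised to -1 to 1, where 1 is 200 mm, then the turn, a rotation vector about the tool's x, y, z normalised to -1 to 1, where 1 is 180 degrees, then the closure, from -1 (fully open) to 1 (shut). In form: [[dx, dy, dz, ax, ay, az, grip], ...]. A call has 1 to 8 rows; each row is the pose to reach, as a shift and turn from the pose commanded when the call began, along the tool's axes at that moment, turning the shorter way round; what a row does not reach only later rows make up. A row lasts 1/10 s, in which the tool goes at most 50 mm and 8.59 degrees, less where a joint would pass 70% of its speed; a pose out of reach is approached as far as the arm can. A call with a number of a shift or a turn outside -1 to 1 is refused whole. A call with a gripper value outside its range is refused whole. The fingers move at their own pace and stop on an object; the grip force is fixed at half the most. Time passes only in rows, so rows that repeat a pose let the fingers close. It gives the time, the measured TCP pose, the force, the opening and the grip force at its end, in the units of the state.
- readout.read_state(): the state, without advancing time (a new reading comes with each control period).
- capture(name): name is "side" or "top" or "wrist"; returns (picture, depth): 384x512x3 uint8, red, green, blue; 384x512 float32, m along the optical axis (not along the pixel's ray), 0 where there is no reading.
- calibration(name): a dict with "mtx" (3x3 intrinsics, pixels), "T" (4x4, takes a point from camera to world coordinates); the wrist camera has in their place "mount" (4x4, takes a point from camera to tool coordinates, whose origin is the TCP and whose axes are the flange's). Camera axes: x right, y down, z forward; pixel columns grow to the right and rows downward; lengths in m; the calibration is good to about 2 mm. A picture is of the moment at which its call begins: read the wrist's pose just before it. calibration takes no time and is no camera call.
- bot.hand_in(): hands the job in; it is judged then, once.
Trained networks look in the newest picture that a camera, given by its name, has taken for a name from the list of things; names that differ only in an ending like _2 or _b are one class to them, and where a whole thing is asked for, a point or a joint stands for the part that bears it (a point fixed in the world has none). Each returns a list of dicts, best first, with "conf" (0 to 1); they miss things now and then, are a little off and sometimes report something else, mostly with a low value. They report only what shows in the picture. A call takes as long as a camera call. They do not tell look-alikes from the thing itself.
- look_for(thing, camera): "extent" ([left, top, right, bottom] in pixels, round what is visible of it).
The state is a dict: "time_s": time; "joint_positions": joint angles; "qvel": joint speeds; "tau": joint torques, N m; "position": TCP position; "tcp_rot": TCP orientation; "force": force on the tool from outside, world axes, zero at the start; "moment": the same for the moment, N m; "opening": opening from 0.0 (shut) to 1.0 (fully open); "grasp_force": force on a finger pad.
Only numpy, scipy, OpenCV 4.12 (cv2) and the standard library are available. Lean on these libraries where they do the work, as an engineer would, in place of code of your own. Each camera call takes 0.05 s, during which the arm holds its last target. There are 200 camera calls.

## Working session

There is one attempt and no reset: what is moved stays moved. The work goes in short steps, Python scripts to look and compute and a shell command to move; the robot and the scene stay as the last step left them, time stands still between calls to the robot, and variables do not carry over. Pictures are saved under pics/ and viewed, at most 10 in all, crops included, and the job is handed in when it is done.

```bash
mkdir -p pics
python3 - <<'E'
from rig import *
import cv2,numpy as np
s=readout.read_state(); print(s['time_s'],s['position'],np.round(s['tcp_rot'],3).tolist(),s['force'])
for c in ['top','side']:
    p,d=capture(c); cv2.imwrite(f'pics/{c}0.png',p[:,:,::-1]); np.save(f'{c}_d.npy',d)
    for t in ['matrix_oval','vise_oval']:
        print(c,t,[(np.round(r['extent']).tolist(),round(r['conf'],2)) for r in look_for(t,c)])
E
```

```text
0.0 [ 0.25859901 -0.56833958  0.29128182] [[0.91, 0.414, -0.001], [0.414, -0.91, 0.002], [0.0, -0.002, -1.0]] [ 0.30558255 -0.06664163  0.20091298]
top matrix_oval [([344.0, 176.0, 372.0, 197.0], 0.86), ([370.0, 107.0, 397.0, 124.0], 0.65)]
top vise_oval [([352.0, 99.0, 397.0, 159.0], 0.76), ([335.0, 175.0, 373.0, 226.0], 0.56)]
side matrix_oval [([272.0, 134.0, 289.0, 156.0], 0.57)]
side vise_oval [([261.0, 134.0, 305.0, 175.0], 0.97), ([224.0, 107.0, 267.0, 146.0], 0.93), ([173.0, 256.0, 226.0, 308.0], 0.31)]
```

View pics/top0.png

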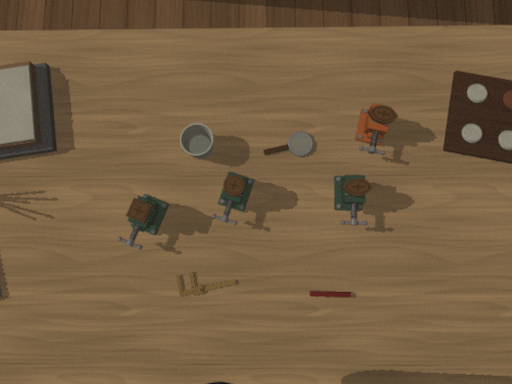

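View pics/side0.png

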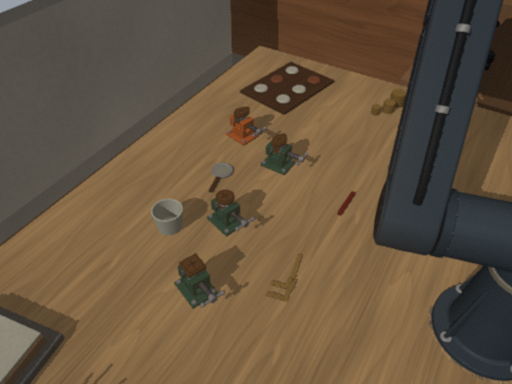

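Candidates in the top image: the green vise with the pointed oval at (358,187), an orange look-alike with an oval at (383,115), the round matrix at (234,186) and the square one at (141,210). By the description I choose (358,187), and will check it with one crop and measure it.

Run:
```python
from rig import *
import cv2,numpy as np
p=cv2.imread('pics/top0.png'); d=np.load('top_d.npy')
cv2.imwrite('pics/crop1.png',cv2.resize(p[85:240,320:420],None,fx=3.8,fy=3.8,interpolation=cv2.INTER_CUBIC))
k=calibration('top'); K,T=k['mtx'],k['T']
v,u=np.mgrid[0:384,0:512]
W=np.stack([(u-K[0,2])/K[0,0]*d,(v-K[1,2])/K[1,1]*d,d],-1)@T[:3,:3].T+T[:3,3]
def m(n,a,b,c,e,lo=.08):
    w=W[b:e,a:c].reshape(-1,3); w=w[(w[:,2]>lo)&(w[:,2]<.11)]
    mu=w.mean(0); r=cv2.minAreaRect((w[:,:2]*1000).astype(np.float32))
    ev,V=np.linalg.eigh(np.cov(w[:,:2].T)); print(n,len(w),mu.round(4),'rect',np.round(r[0],1),np.round(r[1],1),r[2],'long axis',V[:,1].round(3))
m('oval',335,165,385,230); m('round',210,165,260,225); m('square',110,190,175,250); m('orange',350,95,410,160)
s=readout.read_state();R=np.array(s['tcp_rot']);print(R, s['position'])
```

```text
oval 407 [ 0.6074 -0.2342  0.0895] rect [ 608.  -235.2] [47.4 48.1] 45.126991271972656 long axis [-0.026  1.   ]
round 367 [0.6116 0.0253 0.0899] rect [612.1  25.4] [44.4 44.9] 62.28633117675781 long axis [-0.916 -0.402]
square 412 [0.5587 0.2248 0.0899] rect [559.  226.2] [42.1 42.1] 68.51271057128906 long axis [0.469 0.883]
orange 403 [ 0.7659 -0.2949  0.0893] rect [ 767.1 -296.1] [46.7 48.6] 29.414283752441406 long axis [0.179 0.984]
[[ 9.10289699e-01  4.13971769e-01 -1.93641730e-04]
 [ 4.13971803e-01 -9.10289464e-01  6.61429064e-04]
 [ 9.75429332e-05 -6.82254280e-04 -9.99999763e-01]] [ 0.25869012 -0.56874687  0.29191464]
```

View pics/crop1.png

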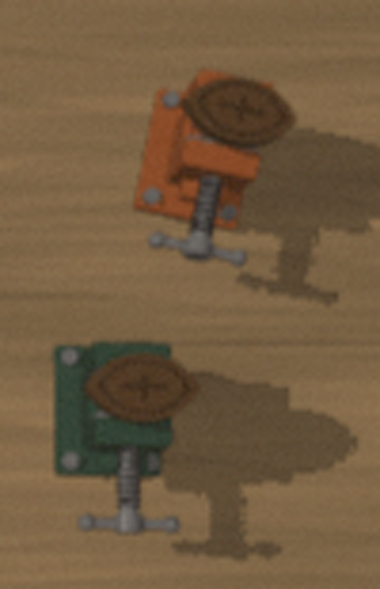

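The crop shows a green vise with the almond-shaped face centred at crop (142,387), and the orange look-alike above it. So the green one at world (0.6075, -0.2345, 0.090), long axis along world y, is the target. I'll close the fingers, align them with the long axis and go above it.

```bash
python3 -m pendant '[[1,-0.35,0,0,0,0.136,1],[1,-0.35,0,0,0,0.136,1],[1,-0.35,0,0,0,0.136,1],[1,-0.35,0,0,0,0.136,1],[1,-0.35,0,0,0,0.136,1],[1,-0.35,0,0,0,0.136,1]]' && python3 -m pendant '[[0.98,-0.94,0.2,0,0,0,1],[0.98,-0.94,0.2,0,0,0,1],[0.98,-0.94,0.2,0,0,0,1],[0.98,-0.94,0.2,0,0,0,1],[0.98,-0.94,0.2,0,0,0,1],[0.98,-0.94,0.2,0,0,0,1],[0.98,-0.94,0.2,0,0,0,1],[0.98,-0.94,0.2,0,0,0,1]]'
python3 - <<'E'
from rig import *
import cv2,numpy as np
s=readout.read_state();R=np.array(s['tcp_rot']);P=np.array(s['position']);print(s['time_s'],P,R.round(4).tolist(),s['force'],s['opening'])
p,d=capture('wrist'); cv2.imwrite('pics/w1.png',p[:,:,::-1])
k=calibration('wrist');K,M=k['mtx'],k['mount']
v,u=np.mgrid[0:384,0:512]
W=np.stack([(u-K[0,2])/K[0,0]*d,(v-K[1,2])/K[1,1]*d,d],-1)@M[:3,:3].T+M[:3,3]
W=W@R.T+P
ok=(d>0)&(abs(W[...,2]-.09)<.006)&(abs(W[...,0]-.6075)<.05)&(abs(W[...,1]+.2345)<.06)
w=W[ok]; print(len(w),w.min(0),w.max(0),np.median(w,0),cv2.minAreaRect((w[:,:2]*1000).astype(np.float32)))
vv,uu=np.where(ok);print(uu.min(),uu.max(),vv.min(),vv.max())
E
```

```text
time_s: 0.9
position: [0.4133, -0.4206, 0.2923]
tcp_rot: [[1.0, 0.004, -0.0], [0.004, -1.0, 0.0], [-0.0, -0.0, -1.0]]
force: [0.4, -0.1, -0.2]
opening: 0.541
grasp_force: 0.0
time_s: 1.7
position: [0.6074, -0.236, 0.2519]
tcp_rot: [[1.0, -0.001, -0.001], [-0.001, -1.0, -0.001], [-0.001, 0.001, -1.0]]
force: [-0.5, 0.4, 0.0]
opening: 0.004
grasp_force: 0.0
1.7 [ 0.60744507 -0.23602869  0.25186474] [[1.0, -0.0008, -0.001], [-0.0008, -1.0, -0.0009], [-0.001, 0.0009, -1.0]] [-0.54420174  0.3576152   0.04007311] 0.004314857023555717
2029 [ 0.59067569 -0.26923878  0.08415006] [ 0.62824378 -0.20601313  0.09217336] [ 0.61020132 -0.23752283  0.09004483] ((609.228515625, -237.58323669433594), (48.385677337646484, 47.74079895019531), 44.26481628417969)
216 284 172 212
```

View pics/w1.png

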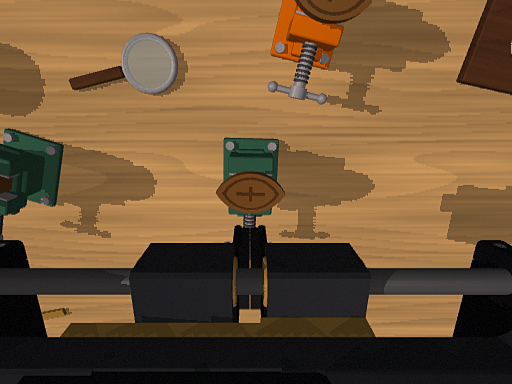

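The wrist view shows the almond face on the green vise at (250,192), the closed fingers right in line with it, and the orange vise well off at (310,35). The fingers are within 2 mm of the centre, so I go down to about 8 mm above the face, then press gradually.

```bash
python3 -m pendant '[[0.005,0,0.2,0,0,0,1],[0.005,0,0.35,0,0,0,1],[0.005,0,0.42,0,0,0,1],[0.005,0,0.42,0,0,0,1],[0.005,0,0.42,0,0,0,1]]' && python3 -m pendant '[[0,0,0.02,0,0,0,1],[0,0,0.035,0,0,0,1],[0,0,0.045,0,0,0,1],[0,0,0.05,0,0,0,1],[0,0,0.055,0,0,0,1],[0,0,0.055,0,0,0,1],[0,0,0.055,0,0,0,1]]'
```

```text
time_s: 2.25
position: [0.609, -0.2359, 0.1692]
tcp_rot: [[1.0, -0.002, 0.001], [-0.002, -1.0, -0.001], [0.001, 0.001, -1.0]]
force: [-0.6, -0.2, -0.7]
opening: 0.006
grasp_force: 0.0
time_s: 2.95
position: [0.6092, -0.2346, 0.1577]
tcp_rot: [[1.0, -0.0, 0.001], [-0.0, -1.0, -0.0], [0.001, 0.0, -1.0]]
force: [0.3, 0.1, 2.3]
opening: 0.006
grasp_force: 1.3
```

Contact: 2.3 N, so about 2.3 mm sunk. I press 2 mm further and hold for over a second.

```bash
python3 -m pendant '[[0,0,0.006,0,0,0,1],[0,0,0.011,0,0,0,1],[0,0,0.011,0,0,0,1],[0,0,0.011,0,0,0,1],[0,0,0.011,0,0,0,1],[0,0,0.011,0,0,0,1],[0,0,0.011,0,0,0,1]]' && python3 -m pendant '[[0,0,0,0,0,0,1],[0,0,0,0,0,0,1],[0,0,0,0,0,0,1],[0,0,0,0,0,0,1],[0,0,0,0,0,0,1],[0,0,0,0,0,0,1]]'
```

```text
time_s: 3.65
position: [0.6092, -0.2346, 0.1552]
tcp_rot: [[1.0, -0.001, 0.001], [-0.001, -1.0, -0.0], [0.001, 0.0, -1.0]]
force: [0.2, 1.2, 4.0]
opening: 0.004
grasp_force: 2.5
time_s: 4.25
position: [0.6092, -0.2346, 0.1552]
tcp_rot: [[1.0, -0.0, 0.001], [-0.0, -1.0, -0.0], [0.001, 0.0, -1.0]]
force: [1.8, 0.2, 5.7]
opening: 0.003
grasp_force: 2.5
```

It is about 4.6 mm down and has been held there for over a second. Now release gently and retreat upward.

```bash
python3 -m pendant '[[0,0,-0.01,0,0,0,1],[0,0,-0.025,0,0,0,1],[0,0,-0.05,0,0,0,1],[0,0,-0.2,0,0,0,1],[0,0,-0.4,0,0,0,1],[0,0,-0.6,0,0,0,1],[0,0,-0.78,0,0,0,1],[0,0,-0.78,0,0,0,1]]' && python3 -m pendant '[[0,0,0,0,0,0,1],[0,0,0,0,0,0,1],[0,0,0,0,0,0,1]]'
python3 - <<'E'
from rig import *
import cv2,numpy as np
s=readout.read_state();R=np.array(s['tcp_rot']);P=np.array(s['position']);print(s['time_s'],P,s['force'])
p,d=capture('wrist'); cv2.imwrite('pics/w2.png',p[:,:,::-1])
k=calibration('wrist');K,M=k['mtx'],k['mount']
v,u=np.mgrid[0:384,0:512]
W=(np.stack([(u-K[0,2])/K[0,0]*d,(v-K[1,2])/K[1,1]*d,d],-1)@M[:3,:3].T+M[:3,3])@R.T+P
ok=(d>0)&(abs(W[...,2]-.09)<.012)&(abs(W[...,0]-.609)<.03)&(abs(W[...,1]+.2355)<.04)
print(ok.sum(),np.median(W[ok],0))
E
```

```text
time_s: 5.05
position: [0.6104, -0.2354, 0.3169]
tcp_rot: [[1.0, -0.0, 0.008], [-0.0, -1.0, -0.005], [0.008, 0.005, -1.0]]
force: [0.4, 0.2, 1.3]
opening: 0.009
grasp_force: 0.0
time_s: 5.35
position: [0.6079, -0.234, 0.3088]
tcp_rot: [[1.0, -0.001, -0.004], [-0.001, -1.0, 0.002], [-0.004, -0.002, -1.0]]
force: [0.3, -0.8, -0.2]
opening: 0.004
grasp_force: 0.0
5.35 [ 0.60786141 -0.23397458  0.30876723] [ 0.31175167 -0.8369664  -0.18937645]
1462 [ 0.61031148 -0.23708862  0.08998539]
```

View pics/w2.png

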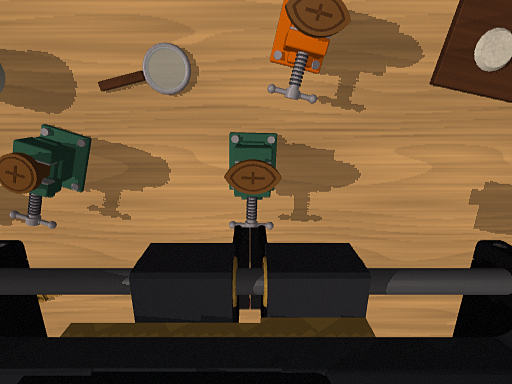

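The picture shows the oval matrix back up at (252,177), with its face at 90 mm. The other things are undisturbed and the fingertips are about 149 mm above it.

```bash
python3 -c "from rig import bot; print(bot.hand_in())"
```

```text
the job is handed in; nothing more can be done
None
```

I pressed the pointed-oval matrix about 4.6 mm down with roughly 4–6 N, held it for about a second and let it rise back to its 90 mm rest height; the hand is now about 15 cm above it, and the job is handed in.

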